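Roll a silencer can onto the weld line and set the hold-down

ROBOT

A 6-joint arm with a two-finger parallel gripper is mounted at the origin on the work surface. World frame = base frame: x ahead of the robot, y to its left, z up, the work surface at z = 0. Lengths are in m, angles in rad, forces in N, time in s.
With the tool pointing down it reaches from about 0.35 to 0.975 m from the base axis. Payload 4.9 kg.
Tool frame: the origin (TCP) lies on the centre line of the jaws, within the pads' length; the fingertips stand 14 mm ahead of it and the grasp point (between the pads) lies 5 mm behind it; z points along the fingers, y is the line along which they close (so a half turn about z gives the same grasp; the last joint's range is limited). The gripper opens to 85 mm and grips with 20 to 120 N. Pads are 22 mm wide; open, the fingers measure 114 mm over their backs; the gripper's body (76 mm by 85 mm) begins 54 mm behind the grasp point. The pads swing forward as they close: fully open they stand 13 mm farther back than shut.
Start: joints at [-1.278, 0.053, 1.613, -0, 1.476, -0.119], TCP at [0.25, -0.573, 0.245] pointing down, gripper open.
Joint ranges: [-3.01, 3.01], [-1.01, 2.22], [0.06, 2.58], [-1.02, 4.17], [0.09, 2.62], [-3.14, 3.14]. Speed limits (rad/s): [2.57, 2.57, 3.14, 3.14, 3.14, 3.14].

INTERFACE

Orientations are given as a unit quaternion [w, x, y, z].
In Python, from plant import * gives the robot as it stands.
- The arm moves only by the tool send_rows, never from a script. Its argument "steps" is a list of rows, each an object with "translation": the shift along the tool's x, y, z in cm, a list of three; "delta_rot": the turn, a rotation vector about the tool's x, y, z in rad, a list of three; "jaw": the finger opening in cm, from 0 to 8.54. In form: [{"translation": [dx, dy, dz], "delta_rot": [rx, ry, rz], "jaw": jaw}, ...]. A call has exactly 8 rows; each row is the pose to reach, as a shift and turn from the pose commanded when the call began, along the tool's axes at that moment; what a row does not reach only later rows make up. A row lasts 1/10 s, in which the tool goes at most 50 mm and 8.59 degrees, less where a joint would pass 70% of its speed; a pose out of reach is approached as far as the arm can. A call with a gripper value outside its range is refused whole. The fingers move at their own pace and stop on an object; the grip force is fixed at half the most. Time passes only in rows, so rows that repeat a pose let the fingers close, or fill a call up. It gives the time, the measured TCP pose, the force, the opening and the grip force at its end, in the units of the state.
- state(): the state, without advancing time (a new reading comes with each control period).
- grab_frame(name): name is "scene" or "top"; returns a dict with "pixels" (384x512x3 uint8, blue, green, red), "range_z" (384x512 float32, m along the optical axis (not along the pixel's ray), 0 where there is no reading), "fx", "fy", "cx", "cy" (pixels), "dist" ([k1, k2, p1, p2, k3] as OpenCV has them; the pictures are not rectified), "rvec" (rotation vector, rad) and "tvec" (3), from world to camera coordinates, as OpenCV has them. Camera axes: x right, y down, z forward; pixel columns grow to the right and rows downward; lengths in m; the calibration is good to about 2 mm. A picture is of the moment at which its call begins.
- job_done(): hands the job in; it is judged then, once.
The state is a dict: "time": time; "joint_pos": joint angles; "joint_vel": joint speeds; "joint_efforts": joint torques, N m; "tool_pos": TCP position; "tool_rot": TCP orientation; "contact_force": force on the tool from outside, world axes, zero at the start; "ft_torque": the same for the moment, N m; "gripper_width": opening from 0.0 (shut) to 1.0 (fully open); "grasp_force": force on a finger pad.
Only numpy, scipy, OpenCV 4.12 (cv2) and the standard library are available. Lean on these libraries where they do the work, as an engineer would, in place of code of your own. Each camera call takes 0.05 s, during which the arm holds its last target. There are 200 camera calls.

TASK

Roll the steel silencer can along the welding bench, without lifting it, until it lies still and squarely centred on the yellow line, and take your hand off it. Then swing the raised hold-down arm down by its black ball until the rubber pad bears firmly on the can, gently enough not to dent the thin shell, and let go. Leave the other things on the bench where they are.

Things in the scene. Friction and masses are not known exactly. Their poses are not given: they have to be found in the camera images.
- can: Bright steel silencer can lying on its side: drum 100 mm across, 100 mm long, flat closed ends with a black socket, copper-coloured weld seam along it. 0.5 to 0.95 kg, too wide to grip. It rolls on freely after a push, so guide and stop it with light pressure on top; more than 25 N dents it. Origin at its middle, 50 mm above the bench; x is the rolling axis; y and z turn with it.
- fixture: Hold-down fixture bolted to the bench. Origin at bench level on the yellow line, where the pad comes down; the line (4 mm wide) runs along x from -125 to 80 mm. z up. At the +x end a blue post (40 mm square, near face at x = 102 mm, 150 mm tall) carries the arm, which stands up to 0.35 m high at the start, over x = 40 to 115 mm: keep clear of it. The can starts 105 to 150 mm to one side.
- hinge (a point): Axis of the hold-down arm at the top of the post, at x = 115 mm, y = 0, 130 mm above the bench in the fixture's frame. The axis runs along the fixture's y. This point does not move.
- knob (a point): Centre of the black ball, 32 mm across, at the free end of the hold-down arm, 205 mm from the hinge; it moves with the arm. A 13 mm wide, 20 mm deep alloy bar joins it to the hinge.
- holddown (a joint): Arm angle, rad: 0 = bar level along the line, more = ball higher; starts at 1.25 to 1.45. Stiff hinge (0.5 N m friction) stays where left. The 22 mm rubber pad hangs 115 mm from the hinge, its sole about 30 mm below the bar's middle, giving 1 mm per 8 N. Its screw is set differently each time (+-8 mm), so the arm beds on the can anywhere from -0.07 to 0.07: feel for it. More than 25 N dents the can.
- jar: Bystander: closed jar of paste with a blue cap, 58 mm across, 65 mm tall, on the other side of the line. Origin under its middle.
- brush: Bystander: wooden scratch brush with brass bristles, 230 x 26 x 27 mm, lying across the robot's side of the fixture. Origin under its middle, x along it.
- square: Bystander: engineer's square lying flat beyond the post, dark stock 95 x 17 x 16 mm (origin under its middle, x along it) and a 130 mm long, 24 mm wide blade towards its -y.
Mind the look-alikes: they are no part of the job. Several things look just like the can: the one meant starts farthest from the robot's base.

How it is judged:
On the way, in this order (a step that is already met when the one before it is completed fails the run):
1. the can has rolled at least a sixth of a turn (angle between can's own z axis and vertical above 1.05 rad).
2. the can rests on the line, untouched, with the hold-down still raised (y of can in the frame of fixture between -0.006 and 0.006 m and linear speed of can below 0.005 m/s and contact force between each of the arm, the fingers and can below 0.05 N and value of joint holddown above 0.8 rad), for 0.4 s.
At the end, for the whole second after the job is handed in: the can lies still along the line (within 0.14 rad), its middle within 7 mm of the line, and the lowered hold-down (arm below 0.2 rad) bears on it with over 1.5 N by itself (y of can in the frame of fixture between -0.007 and 0.007 m and angle between the x axis of can and the x axis of fixture, either way round below 0.14 rad and contact force between fixture and can above 1.5 N and linear speed of can below 0.005 m/s and value of joint holddown below 0.2 rad); the robot touches nothing.
It fails at once if the can is pressed or pushed by the robot with more than 25 N (contact force between any of the fingers, the arm and can above 25 N).
It fails at once if the hold-down bears on the can with more than 25 N (contact force between fixture and can above 25 N).
It fails at once if the can is lifted off the bench (height (world z) of can above 0.06 m).
It fails at once if a bystander is moved more than 10 mm (distance of any of jar, brush, square from where it was at the start of the episode above 0.01 m).
It also fails if it takes over 72 s, if anything falls off the work surface, if the arm or the gripper's body presses on something with over 40 N, if the wrist force passes 120 N, or if a joint passes its speed limit or range.

## Working session

There is one attempt and no reset: what is moved stays moved. The work goes in short steps, Python scripts to look and compute and a tool call to move; the robot and the scene stay as the last step left them, time stands still between calls to the robot, and variables do not carry over. Pictures are saved under pics/ and viewed, at most 10 in all, crops included, and the job is handed in when it is done.

Besides the shell and the picture viewer there is one more tool, called as name(argument=value, ...), one argument or row to a line, values as JSON. send_rows: Moves the arm, as the interface text tells. Its arguments: {"type":"object","properties":{"steps":{"type":"array","items":{"type":"object","properties":{"translation":{"type":"array","items":{"type":"number"}},"delta_rot":{"type":"array","items":{"type":"number"}},"jaw":{"type":"number"}}}}},"required":["steps"]}

```bash
mkdir -p pics; ls
cat > h.py <<'E'
from plant import *
import numpy as np, cv2
def snap(n,f):
    g=grab_frame(n); cv2.imwrite('pics/'+f+'.png',g['pixels']); np.save('/tmp/'+n+'.npy',g,allow_pickle=True); return g
def load(n): return np.load('/tmp/'+n+'.npy',allow_pickle=True).item()
def ray(g,u,v):
    K=np.array([[g['fx'],0,g['cx']],[0,g['fy'],g['cy']],[0,0,1.]])
    p=cv2.undistortPoints(np.array([[[u,v]]],float),K,np.array(g['dist'],float))[0,0]
    R=cv2.Rodrigues(np.array(g['rvec'],float))[0]; t=np.array(g['tvec'],float).ravel()
    return R,t,np.array([p[0],p[1],1.])
def pt(g,u,v,z=None):
    "world point: by depth, or on plane z"
    R,t,d=ray(g,u,v)
    if z is None: return R.T@(d*g['range_z'][int(round(v)),int(round(u))]-t)
    c=-R.T@t; w=R.T@d; return c+w*(z-c[2])/w[2]
def proj(g,P):
    K=np.array([[g['fx'],0,g['cx']],[0,g['fy'],g['cy']],[0,0,1.]])
    return cv2.projectPoints(np.array(P,float).reshape(-1,3),np.array(g['rvec'],float),np.array(g['tvec'],float),K,np.array(g['dist'],float))[0][:,0]
def cloud(g):
    z=g['range_z']; h,w=z.shape
    K=np.array([[g['fx'],0,g['cx']],[0,g['fy'],g['cy']],[0,0,1.]])
    uv=np.stack(np.meshgrid(np.arange(w),np.arange(h)),-1).reshape(-1,1,2).astype(float)
    p=cv2.undistortPoints(uv,K,np.array(g['dist'],float))[:,0]
    R=cv2.Rodrigues(np.array(g['rvec'],float))[0]; t=np.array(g['tvec'],float).ravel()
    P=np.c_[p,np.ones(len(p))]*z.reshape(-1,1)
    P=(P-t)@R; P[z.ravel()==0]=np.nan
    return P.reshape(h,w,3)
E
python3 - <<'E'
from h import *
a=snap('scene','s0'); b=snap('top','t0')
for g in (a,b):
    R,t,d=ray(g,256,192); print(-R.T@t, R.T@d, g['fx'])
s=state(); print(s)
E
```

```text
pics
[0.98754707 0.56976163 0.91707497] [-0.40446139 -0.47908974 -0.77903024] 402.4115413959998
[0.37632002 0.10075074 1.10893805] [ 0.17481233 -0.04731393 -0.98393824] 378.21445931017894
{'time': 0.1, 'joint_pos': array([-1.27801689e+00,  5.33214816e-02,  1.61416484e+00, -1.02645556e-05,
        1.47602481e+00, -1.18949345e-01]), 'joint_vel': array([ 0.00032068, -0.00204741, -0.00284562,  0.00035126,  0.00128721,
        0.00210203]), 'joint_efforts': array([-3.07595274e-04, -3.94901991e+01, -3.71365070e+01, -7.62695345e-05,
        3.89679961e-03, -5.79224519e-06]), 'tool_pos': array([ 0.24998909, -0.5722291 ,  0.24416208]), 'tool_rot': array([-9.55170199e-04,  9.78884106e-01,  2.04413762e-01, -8.83564796e-05]), 'contact_force': array([-0.38649472,  0.8076351 ,  0.9516613 ]), 'ft_torque': array([0.00388248, 0.02771681, 0.00308028]), 'grasp_force': 0.0, 'gripper_width': 1.0008281625945334}
```

View pics/s0.png

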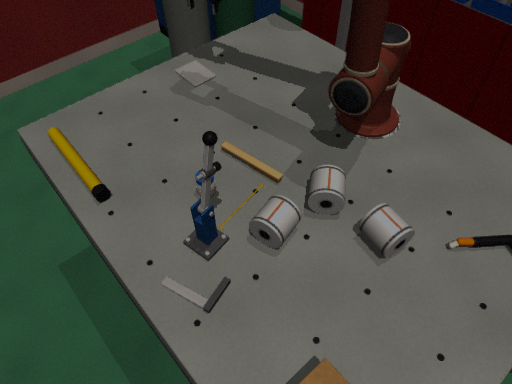

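View pics/t0.png

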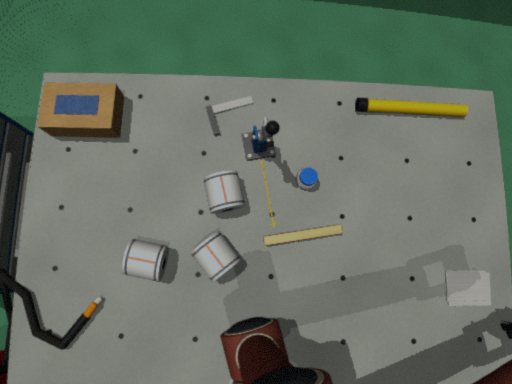

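Top view: there are three can look-alikes, at (224,191), (217,256) and (146,260). The one at (224,191), beside the yellow line (262,160)–(274,226), looks farthest from the base at about (265,375). In the scene view it is the can at (275,221). I'll confirm that with numbers and one crop.

Run:
```python
from h import *
g=load('top')
im=g['pixels'][90:290,110:370]; cv2.imwrite('pics/c1.png',cv2.resize(im,None,fx=3,fy=3,interpolation=cv2.INTER_CUBIC))
for n,(u,v) in dict(A=(224,191),B=(217,256),C=(146,260)).items():
    p=pt(g,u,v); print(n,p,np.hypot(*p[:2]))
for g in (load('top'),load('scene')):
    C=cloud(g); im=g['pixels']; hsv=cv2.cvtColor(im,cv2.COLOR_BGR2HSV)
    # yellow line
    m=(hsv[...,0]>18)&(hsv[...,0]<33)&(hsv[...,1]>110)&(abs(C[...,2])<.012)
    P=C[m]; P=P[(P[:,0]>.4)&(P[:,0]<.85)&(abs(P[:,1])<.2)]
    print(len(P),P.min(0),P.max(0))
    vx,vy,x0,y0=cv2.fitLine(P[:,:2].astype(np.float32),cv2.DIST_HUBER,0,.01,.01).ravel(); print('line',x0,y0,vx,vy,np.arctan2(vy,vx))
    # can points
    h=(C[...,2]>.02)&(C[...,2]<.12)
    p=C[h&(np.hypot(C[...,0]-.63,C[...,1]-.2)<.3)]
    if len(p): print('hi',len(p))
```

```text
A [0.55500223 0.13885413 0.10319709] 0.5721083341557345
B [0.38144893 0.15094368 0.10015464] 0.41022832662304476
C [0.36478674 0.33747285 0.09912528] 0.49694797283790404
107 [ 0.4736669  -0.01331143 -0.00564367] [0.6692868  0.04016017 0.00669254]
line 0.565916 0.012891979 0.97962564 0.20083232 0.20220748
hi 4061
149 [ 0.44119826 -0.19227971 -0.00375709] [0.67315295 0.04505591 0.01135158]
line 0.525879 0.0049485415 0.9804974 0.19653197 0.19781964
hi 5246
```

View pics/c1.png

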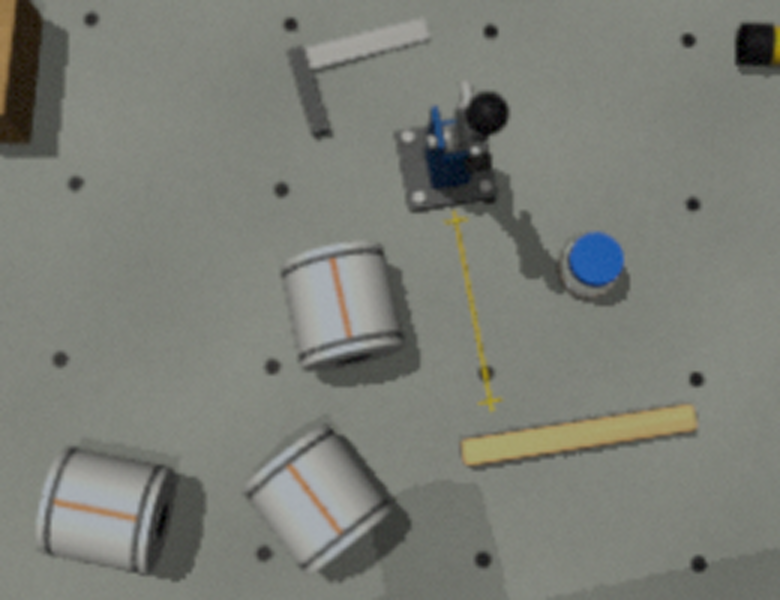

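The crop shows can A at crop (345,305), 0.57 m from the base. B is at 0.41 m and C at 0.50 m, so A is the one meant. Next I'll fit the can, line, post and ball precisely.

```bash
cat > fit.py <<'E'
from h import *
from scipy.optimize import least_squares
def fitcan(g,c0,th0,L=.1,zmin=.06):
    C=cloud(g).reshape(-1,3)
    r=np.array([np.cos(th0),np.sin(th0)])
    d=C[:,:2]-np.array(c0)
    a=d@r; b=d@np.array([-r[1],r[0]])
    k=(abs(a)<.038)&(abs(b)<.062)&(C[:,2]>zmin)&(C[:,2]<.115)
    P=C[k]
    def f(q):
        n=np.array([-np.sin(q[1]),np.cos(q[1])])
        bb=(P[:,:2]-np.array(c0))@n-q[0]
        return np.hypot(bb,P[:,2]-.05-q[2])-.05
    s=least_squares(f,[0,th0,0],loss='soft_l1',f_scale=.002)
    q=s.x; n=np.array([-np.sin(q[1]),np.cos(q[1])]); r=np.array([np.cos(q[1]),np.sin(q[1])])
    d=C[:,:2]-np.array(c0); b=d@n-q[0]; a=d@r
    k=(abs(b)<.03)&(C[:,2]>.07)&(C[:,2]<.115)&(abs(a)<.09)
    lo,hi=np.percentile(a[k],[1,99])
    c=np.array(c0)+n*q[0]+r*(lo+hi)/2
    return c,q[1],q[2],hi-lo,np.sqrt(np.mean(s.fun**2)),len(P)
E
python3 - <<'E'
from fit import *
for nm in ('top','scene'):
    g=load(nm); print(nm,fitcan(g,(.555,.139),.2)); 
    C=cloud(g); im=g['pixels'].astype(int); hsv=cv2.cvtColor(g['pixels'],cv2.COLOR_BGR2HSV)
    near=np.hypot(C[...,0]-.7,C[...,1]-.03)<.15
    # knob: black, high
    P=C[near&(C[...,2]>.27)&(im.max(2)<60)]
    if len(P)>5:
        s=least_squares(lambda q:np.linalg.norm(P-q,axis=1)-.016,P.mean(0)-[0,0,.01],loss='soft_l1',f_scale=.002); print('knob',s.x,len(P),abs(s.fun).mean())
    P=C[near&(hsv[...,0]>100)&(hsv[...,0]<125)&(hsv[...,1]>120)&(C[...,2]>.03)]
    print('blue',len(P),np.percentile(P,[2,50,98],axis=0).round(3).tolist())
g=load('top')
for n,(u,v) in dict(lt=(262,162.3),lb=(273.3,224)).items(): print(n,pt(g,u,v,0))
g=load('top');C=cloud(g)
for n,(u,v) in dict(jar=(308,176),b1=(266,240),b2=(341,230)).items(): print(n,C[v,u])
# line with plane intersection, tight
for nm in ('top','scene'):
    g=load(nm);C=cloud(g); hsv=cv2.cvtColor(g['pixels'],cv2.COLOR_BGR2HSV)
    m=(hsv[...,0]>18)&(hsv[...,0]<33)&(hsv[...,1]>90)&(abs(C[...,2])<.012)&(C[...,0]>.485)&(C[...,0]<.66)&(abs(C[...,1]-.013-.2*(C[...,0]-.566))<.02)
    v,u=np.nonzero(m); Q=np.array([pt(g,a,b,0)[:2] for a,b in zip(u,v)]); 
    vx,vy,x0,y0=cv2.fitLine(Q.astype(np.float32),cv2.DIST_HUBER,0,.01,.01).ravel(); print(nm,len(Q),'at x=.57 y=',y0+(.57-x0)*vy/vx,np.arctan2(vy,vx),Q.min(0),Q.max(0))
E
```

```text
top (array([0.56100574, 0.14208605]), np.float64(0.2579577100020799), np.float64(-0.0006978125975519876), np.float64(0.09836805812925892), np.float64(0.0014918286267583255), 942)
knob [0.6593969  0.03197599 0.32832915] 155 0.0017223911438301407
blue 244 [[0.603, -0.1, 0.036], [0.692, 0.039, 0.067], [0.721, 0.064, 0.152]]
scene (array([0.5649148 , 0.14270826]), np.float64(0.25317881338416526), np.float64(-0.0010918111572650645), np.float64(0.09900154458446216), np.float64(0.0012981876122090685), 902)
knob [0.66056612 0.03289359 0.32743578] 199 0.001352559126226973
blue 677 [[0.634, -0.088, 0.033], [0.724, 0.06, 0.098], [0.738, 0.068, 0.151]]
lt [0.66520112 0.03125495 0.        ]
lb [ 0.47942771 -0.00562435  0.        ]
jar [ 0.61298209 -0.09682525  0.06362048]
b1 [0.43080024 0.01697448 0.02528198]
b2 [ 0.46493858 -0.2004355   0.02460128]
top 107 at x=.57 y= 0.013843214 0.20507193 [ 0.48529426 -0.00465134] [0.65989653 0.04024053]
scene 105 at x=.57 y= 0.013911464 0.21525359 [ 0.4847591  -0.01341924] [0.65982578 0.03497481]
```

send_rows(
  steps=[
    {"translation":[2,-2,0],"delta_rot":[0,0,0.02],"jaw":0},
    {"translation":[5.2,-5.2,0],"delta_rot":[0,0,0.04],"jaw":0},
    {"translation":[8.5,-8.5,0],"delta_rot":[0,0,0.06],"jaw":0},
    {"translation":[12,-12,0],"delta_rot":[0,0,0.08],"jaw":0},
    {"translation":[15.5,-15.5,0],"delta_rot":[0,0,0.1],"jaw":0},
    {"translation":[19,-19,0],"delta_rot":[0,0,0.12],"jaw":0},
    {"translation":[22.5,-22.5,0],"delta_rot":[0,0,0.14],"jaw":0},
    {"translation":[26,-26,0],"delta_rot":[0,0,0.16],"jaw":0},
  ],
)

```text
time: 0.9
tool_pos: [0.3844, -0.2284, 0.2449]
tool_rot: [-0.0, 0.992, 0.125, 0.0]
contact_force: [2.2, -0.5, -0.1]
gripper_width: 0.001
grasp_force: 0.0
```

```bash
cat > go.py <<'E'
from h import *
from scipy.spatial.transform import Rotation as Ro
F=np.array([.599,.020]); TH=.204
def pose():
    s=state(); q=s['tool_rot']; return s,s['tool_pos'],Ro.from_quat(np.r_[q[1:],q[0]])
def go(x,y,z,yaw=None):
    s,p,R=pose(); d=R.inv().apply(np.array([x,y,z])-p)*100
    o=None
    if yaw is not None:
        T=Ro.from_matrix(np.array([[np.cos(yaw),np.sin(yaw),0],[np.sin(yaw),-np.cos(yaw),0],[0,0,-1]]))
        o=(R.inv()*T).as_rotvec().round(3)
    print('t',s['time'],'p',p.round(4),'yaw',np.arctan2(*R.as_matrix()[1::-1,0]).round(3),'f',s['contact_force'].round(2),'cm',d.round(2),o)
E
python3 -c "
from go import *
go(.535,.1506,.14,.25)"
```

```text
t 0.9 p [ 0.3844 -0.2284  0.2449] yaw 0.25 f [ 2.16 -0.5  -0.1 ] cm [ 23.98 -32.99  10.5 ] [-0. -0.  0.]
```

send_rows(
  steps=[
    {"translation":[2.6,-3.6,0],"delta_rot":[0,0,0],"jaw":0},
    {"translation":[5.3,-7.3,0],"delta_rot":[0,0,0],"jaw":0},
    {"translation":[8,-11,0],"delta_rot":[0,0,0],"jaw":0},
    {"translation":[10.7,-14.7,0],"delta_rot":[0,0,0],"jaw":0},
    {"translation":[13.4,-18.4,0],"delta_rot":[0,0,0],"jaw":0},
    {"translation":[16.1,-22.1,0],"delta_rot":[0,0,0],"jaw":0},
    {"translation":[18.8,-25.8,0],"delta_rot":[0,0,0],"jaw":0},
    {"translation":[21,-29,0],"delta_rot":[0,0,0],"jaw":0},
  ],
)

```text
time: 1.7
tool_pos: [0.5156, 0.1051, 0.2448]
tool_rot: [-0.0, 0.992, 0.126, -0.0]
contact_force: [-0.2, -0.6, -0.3]
gripper_width: -0.001
grasp_force: 0.0
```

```bash
python3 -c "
from go import *
go(.535,.1506,.120,.25)"
```

```text
t 1.7 p [0.5156 0.1051 0.2448] yaw 0.253 f [-0.24 -0.61 -0.29] cm [ 3.02 -3.92 12.48] [-0.     0.001  0.003]
```

send_rows(
  steps=[
    {"translation":[1,-1.3,2],"delta_rot":[0,0,0],"jaw":0},
    {"translation":[2,-2.6,5],"delta_rot":[0,0,0],"jaw":0},
    {"translation":[3,-3.9,8],"delta_rot":[0,0,0],"jaw":0},
    {"translation":[3,-3.9,10],"delta_rot":[0,0,0],"jaw":0},
    {"translation":[3,-3.9,11],"delta_rot":[0,0,0],"jaw":0},
    {"translation":[3,-3.9,11],"delta_rot":[0,0,0],"jaw":0},
    {"translation":[3,-3.9,11],"delta_rot":[0,0,0],"jaw":0},
    {"translation":[3,-3.9,11],"delta_rot":[0,0,0],"jaw":0},
  ],
)

```text
time: 2.5
tool_pos: [0.5359, 0.1479, 0.1371]
tool_rot: [-0.0, 0.992, 0.125, 0.002]
contact_force: [0.0, 0.8, 0.6]
gripper_width: -0.001
grasp_force: 0.0
```

```bash
python3 -c "
from go import *
go(.535,.1506,.114,.25)
a=snap('scene','s1'); g=a
import cv2
u,v=proj(g,[.535,.15,.1])[0]; u,v=int(u),int(v); cv2.imwrite('pics/c2.png',cv2.resize(g['pixels'][v-60:v+60,u-80:u+80],None,fx=5,fy=5,interpolation=cv2.INTER_CUBIC)); print(u,v)
"
```

```text
t 2.5 p [0.5359 0.1479 0.1371] yaw 0.251 f [0.01 0.79 0.58] cm [-0.02 -0.29  2.31] [ 0.    -0.003  0.001]
285 205
```

View pics/c2.png

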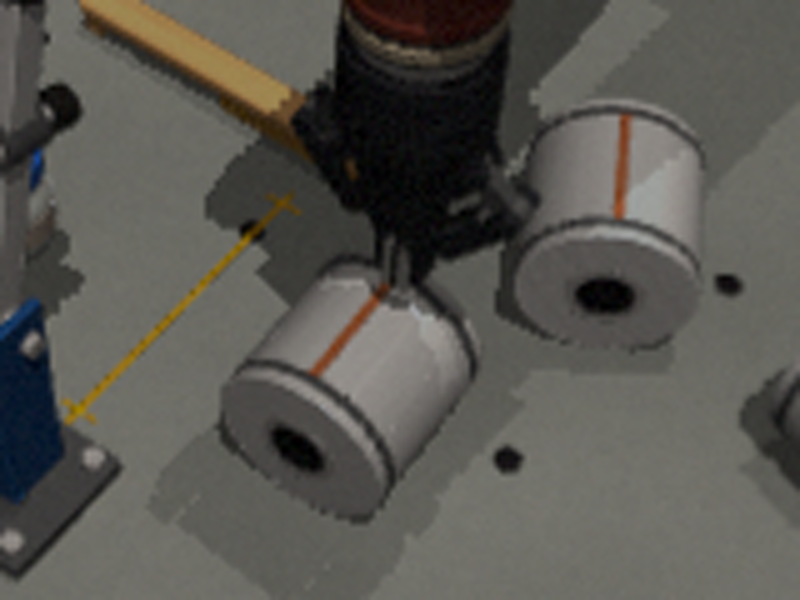

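The crop shows the shut fingertips at crop (405,295), just above the can and slightly to the +y side of the seam. Nothing else is close, so I'll feel for the top.

send_rows(
  steps=[
    {"translation":[0,0,1],"delta_rot":[0,0,0],"jaw":0},
    {"translation":[0,0,1.6],"delta_rot":[0,0,0],"jaw":0},
    {"translation":[0,0,1.8],"delta_rot":[0,0,0],"jaw":0},
    {"translation":[0,0,1.9],"delta_rot":[0,0,0],"jaw":0},
    {"translation":[0,0,2.0],"delta_rot":[0,0,0],"jaw":0},
    {"translation":[0,0,2.1],"delta_rot":[0,0,0],"jaw":0},
    {"translation":[0,0,2.15],"delta_rot":[0,0,0],"jaw":0},
    {"translation":[0,0,2.15],"delta_rot":[0,0,0],"jaw":0},
  ],
)

```text
time: 3.35
tool_pos: [0.5349, 0.148, 0.1139]
tool_rot: [0.0, 0.992, 0.126, 0.0]
contact_force: [0.8, 0.1, -0.8]
gripper_width: 0.001
grasp_force: 0.0
```

send_rows(
  steps=[
    {"translation":[0,0,0.05],"delta_rot":[0,0,0],"jaw":0},
    {"translation":[0,0,0.05],"delta_rot":[0,0,0],"jaw":0},
    {"translation":[0,0,0.1],"delta_rot":[0,0,0],"jaw":0},
    {"translation":[0,0,0.1],"delta_rot":[0,0,0],"jaw":0},
    {"translation":[0,0,0.15],"delta_rot":[0,0,0],"jaw":0},
    {"translation":[0,0,0.15],"delta_rot":[0,0,0],"jaw":0},
    {"translation":[0,0,0.15],"delta_rot":[0,0,0],"jaw":0},
    {"translation":[0,0,0.15],"delta_rot":[0,0,0],"jaw":0},
  ],
)

```text
time: 4.15
tool_pos: [0.5351, 0.1481, 0.1133]
tool_rot: [-0.0, 0.992, 0.126, 0.0]
contact_force: [-3.4, 0.5, 5.5]
gripper_width: -0.0
grasp_force: 3.2
```

```bash
python3 -c "
from go import *
go(.535,.1506,.114,.25)"
```

```text
t 4.15 p [0.5351 0.1481 0.1133] yaw 0.252 f [-3.4   0.52  5.5 ] cm [ 0.05 -0.24 -0.07] [ 0.    -0.     0.002]
```

send_rows(
  steps=[
    {"translation":[0,0.3,0],"delta_rot":[0,0,0],"jaw":0},
    {"translation":[0,0.9,0],"delta_rot":[0,0,0],"jaw":0},
    {"translation":[0,1.8,0],"delta_rot":[0,0,0],"jaw":0},
    {"translation":[0,2.9,0],"delta_rot":[0,0,0],"jaw":0},
    {"translation":[0,4.0,0.01],"delta_rot":[0,0,0],"jaw":0},
    {"translation":[0,4.9,0.02],"delta_rot":[0,0,0],"jaw":0},
    {"translation":[0,5.4,0.03],"delta_rot":[0,0,0],"jaw":0},
    {"translation":[0,5.6,0.04],"delta_rot":[0,0,0],"jaw":0},
  ],
)

```text
time: 4.95
tool_pos: [0.5494, 0.093, 0.113]
tool_rot: [0.0, 0.992, 0.125, 0.0]
contact_force: [-2.6, -1.7, 6.0]
gripper_width: 0.0
grasp_force: 3.0
```

```bash
cat > can.py <<'E'
from fit import *
from go import *
def where(c0,th0,nm='scene'):
    g=grab_frame(nm); np.save('/tmp/'+nm+'.npy',g,allow_pickle=True)
    c,th,dz,L,e,n=fitcan(g,c0,th0); d=c-F; u=np.array([np.cos(TH),np.sin(TH)])
    print(nm,'can',c.round(4),'th',th.round(3),'L',L.round(3),'rms',e.round(4),n,'fix x,y mm',(d@u*1e3).round(1),((-d[0]*u[1]+d[1]*u[0])*1e3).round(1))
E
python3 -c "
from can import *
go(.535,.1506,.114,.25)
where((.57,.115),.255);where((.57,.115),.255,'top')"
```

```text
t 4.95 p [0.5494 0.093  0.113 ] yaw 0.251 f [-2.6  -1.73  6.02] cm [ 0.04 -5.93 -0.11] [ 0.001 -0.001  0.001]
scene can [0.5733 0.1154] th 0.258 L 0.097 rms 0.0026 867 fix x,y mm -5.8 98.6
top can [0.5279 0.1043] th 0.143 L 0.021 rms 0.0015 40 fix x,y mm -52.5 97.0
```

send_rows(
  steps=[
    {"translation":[0,0,-0.1],"delta_rot":[0,0,0],"jaw":0},
    {"translation":[0,0,-0.5],"delta_rot":[0,0,0],"jaw":0},
    {"translation":[0,-1.4,-0.6],"delta_rot":[0,0,0],"jaw":0},
    {"translation":[0,-2.9,-0.6],"delta_rot":[0,0,0],"jaw":0},
    {"translation":[0,-2.9,-0.4],"delta_rot":[0,0,0],"jaw":0},
    {"translation":[0,-2.9,-0.2],"delta_rot":[0,0,0],"jaw":0},
    {"translation":[0,-2.9,-0.1],"delta_rot":[0,0,0],"jaw":0},
    {"translation":[0,-2.9,-0.03],"delta_rot":[0,0,0],"jaw":0},
  ],
)

```text
time: 5.85
tool_pos: [0.5416, 0.1218, 0.113]
tool_rot: [0.0, 0.992, 0.126, -0.0]
contact_force: [-3.8, -1.1, 8.3]
gripper_width: -0.001
grasp_force: 4.2
```

```bash
python3 -c "
from can import *
go(.535,.1506,.114,.25)
where((.57,.115),.255)"
```

```text
t 5.85 p [0.5416 0.1218 0.113 ] yaw 0.252 f [-3.79 -1.08  8.26] cm [ 0.08 -2.96 -0.1 ] [0.    0.001 0.002]
scene can [0.5735 0.1153] th 0.246 L 0.097 rms 0.003 859 fix x,y mm -5.7 98.5
```

send_rows(
  steps=[
    {"translation":[0,0.3,-0.02],"delta_rot":[0,0,0],"jaw":0},
    {"translation":[0,0.9,-0.03],"delta_rot":[0,0,0],"jaw":0},
    {"translation":[0,1.9,-0.03],"delta_rot":[0,0,0],"jaw":0},
    {"translation":[0,3.1,-0.02],"delta_rot":[0,0,0],"jaw":0},
    {"translation":[0,4.2,0],"delta_rot":[0,0,0],"jaw":0},
    {"translation":[0,5.2,0.02],"delta_rot":[0,0,0],"jaw":0},
    {"translation":[0,5.7,0.02],"delta_rot":[0,0,0],"jaw":0},
    {"translation":[0,5.8,0.02],"delta_rot":[0,0,0],"jaw":0},
  ],
)

```text
time: 6.7
tool_pos: [0.5564, 0.0643, 0.113]
tool_rot: [0.001, 0.992, 0.125, -0.0]
contact_force: [-2.2, -0.4, 6.5]
gripper_width: 0.001
grasp_force: 3.0
```

send_rows(
  steps=[
    {"translation":[0,0,-0.1],"delta_rot":[0,0,0],"jaw":0},
    {"translation":[0,0,-0.5],"delta_rot":[0,0,0],"jaw":0},
    {"translation":[0,-1.4,-0.6],"delta_rot":[0,0,0],"jaw":0},
    {"translation":[0,-2.9,-0.6],"delta_rot":[0,0,0],"jaw":0},
    {"translation":[0,-2.9,-0.4],"delta_rot":[0,0,0],"jaw":0},
    {"translation":[0,-2.9,-0.2],"delta_rot":[0,0,0],"jaw":0},
    {"translation":[0,-2.9,-0.1],"delta_rot":[0,0,0],"jaw":0},
    {"translation":[0,-2.9,-0.03],"delta_rot":[0,0,0],"jaw":0},
  ],
)

```text
time: 7.5
tool_pos: [0.5488, 0.0937, 0.1129]
tool_rot: [0.0, 0.992, 0.126, -0.0]
contact_force: [-3.4, 0.1, 6.8]
gripper_width: -0.0
grasp_force: 3.7
```

```bash
python3 -c "
from can import *
go(.535,.1506,.114,.25)
where((.58,.087),.255)"
```

```text
t 7.5 p [0.5488 0.0937 0.1129] yaw 0.252 f [-3.44  0.09  6.82] cm [ 0.08 -5.86 -0.11] [0.    0.001 0.002]
scene can [0.5811 0.0867] th 0.249 L 0.096 rms 0.0028 841 fix x,y mm -4.0 69.0
```

send_rows(
  steps=[
    {"translation":[0,0.3,-0.01],"delta_rot":[0,0,0],"jaw":0},
    {"translation":[0,0.9,-0.02],"delta_rot":[0,0,0],"jaw":0},
    {"translation":[0,1.9,-0.02],"delta_rot":[0,0,0],"jaw":0},
    {"translation":[0,3.1,-0.01],"delta_rot":[0,0,0],"jaw":0},
    {"translation":[0,4.2,0],"delta_rot":[0,0,0],"jaw":0},
    {"translation":[0,5.2,0.02],"delta_rot":[0,0,0],"jaw":0},
    {"translation":[0,5.7,0.03],"delta_rot":[0,0,0],"jaw":0},
    {"translation":[0,5.8,0.03],"delta_rot":[0,0,0],"jaw":0},
  ],
)

```text
time: 8.35
tool_pos: [0.5637, 0.0362, 0.1131]
tool_rot: [0.001, 0.992, 0.125, 0.0]
contact_force: [-3.1, -1.6, 6.9]
gripper_width: -0.001
grasp_force: 3.2
```

send_rows(
  steps=[
    {"translation":[0,0,-0.1],"delta_rot":[0,0,0],"jaw":0},
    {"translation":[0,0,-0.5],"delta_rot":[0,0,0],"jaw":0},
    {"translation":[0,-1.4,-0.6],"delta_rot":[0,0,0],"jaw":0},
    {"translation":[0,-2.9,-0.6],"delta_rot":[0,0,0],"jaw":0},
    {"translation":[0,-2.9,-0.4],"delta_rot":[0,0,0],"jaw":0},
    {"translation":[0,-2.9,-0.2],"delta_rot":[0,0,0],"jaw":0},
    {"translation":[0,-2.9,-0.1],"delta_rot":[0,0,0],"jaw":0},
    {"translation":[0,-2.9,-0.03],"delta_rot":[0,0,0],"jaw":0},
  ],
)

```text
time: 9.15
tool_pos: [0.556, 0.0656, 0.1128]
tool_rot: [0.0, 0.992, 0.126, -0.0]
contact_force: [-2.8, -0.7, 7.4]
gripper_width: 0.003
grasp_force: 3.3
```

```bash
python3 -c "
from can import *
go(.535,.1506,.114,.25)
where((.588,.058),.255)"
```

```text
t 9.15 p [0.556  0.0656 0.1128] yaw 0.252 f [-2.84 -0.67  7.41] cm [ 0.09 -8.76 -0.12] [0.    0.001 0.002]
scene can [0.5884 0.058 ] th 0.25 L 0.097 rms 0.003 827 fix x,y mm -2.6 39.4
```

send_rows(
  steps=[
    {"translation":[0,0.3,-0.01],"delta_rot":[0,0,0],"jaw":0},
    {"translation":[0,0.9,-0.02],"delta_rot":[0,0,0],"jaw":0},
    {"translation":[0,1.9,-0.02],"delta_rot":[0,0,0],"jaw":0},
    {"translation":[0,3.1,-0.01],"delta_rot":[0,0,0],"jaw":0},
    {"translation":[0,4.2,0],"delta_rot":[0,0,0],"jaw":0},
    {"translation":[0,5.2,0.02],"delta_rot":[0,0,0],"jaw":0},
    {"translation":[0,5.7,0.03],"delta_rot":[0,0,0],"jaw":0},
    {"translation":[0,5.8,0.03],"delta_rot":[0,0,0],"jaw":0},
  ],
)

```text
time: 10.0
tool_pos: [0.5709, 0.008, 0.1132]
tool_rot: [0.001, 0.992, 0.125, 0.0]
contact_force: [-3.5, -1.2, 6.0]
gripper_width: -0.002
grasp_force: 3.4
```

send_rows(
  steps=[
    {"translation":[0,0,-0.1],"delta_rot":[0,0,0],"jaw":0},
    {"translation":[0,0,-0.5],"delta_rot":[0,0,0],"jaw":0},
    {"translation":[0,-1.2,-0.6],"delta_rot":[0,0,0],"jaw":0},
    {"translation":[0,-2.5,-0.6],"delta_rot":[0,0,0],"jaw":0},
    {"translation":[0,-2.5,-0.4],"delta_rot":[0,0,0],"jaw":0},
    {"translation":[0,-2.5,-0.2],"delta_rot":[0,0,0],"jaw":0},
    {"translation":[0,-2.5,-0.1],"delta_rot":[0,0,0],"jaw":0},
    {"translation":[0,-2.5,-0.02],"delta_rot":[0,0,0],"jaw":0},
  ],
)

```text
time: 10.8
tool_pos: [0.5643, 0.0335, 0.1133]
tool_rot: [0.0, 0.992, 0.126, -0.0]
contact_force: [-4.1, -1.1, 9.6]
gripper_width: 0.003
grasp_force: 4.8
```

```bash
python3 -c "
from can import *
go(.535,.1506,.114,.25)
where((.596,.03),.255);where((.596,.03),.255,'top')
for nm in ('top','scene'):
    g=load(nm);C=cloud(g); hsv=cv2.cvtColor(g['pixels'],cv2.COLOR_BGR2HSV)
    m=(hsv[...,0]>18)&(hsv[...,0]<33)&(hsv[...,1]>90)&(abs(C[...,2])<.012)&(C[...,0]>.47)&(C[...,0]<.66)&(abs(C[...,1]-.013-.2*(C[...,0]-.566))<.02)
    v,u=np.nonzero(m); print(nm,[pt(g,a,b,0)[:2].round(4).tolist() for a,b in zip(u,v)][::4])
"
```

```text
t 10.8 p [0.5643 0.0335 0.1133] yaw 0.252 f [-4.12 -1.15  9.61] cm [  0.08 -12.07  -0.08] [0.    0.001 0.002]
scene can [0.5961 0.029 ] th 0.253 L 0.097 rms 0.0029 807 fix x,y mm -1.0 9.4
top can [0.5499 0.0183] th 0.174 L 0.019 rms 0.0007 30 fix x,y mm -48.4 8.3
top [[0.5444, 0.0081]]
scene [[0.4732, -0.0065], [0.4781, -0.0056], [0.4806, -0.0027], [0.4809, 0.0022], [0.6433, 0.0273], [0.6495, 0.0307], [0.6516, 0.0334], [0.6598, 0.035]]
```

send_rows(
  steps=[
    {"translation":[0,0.1,-0.02],"delta_rot":[0,0,0],"jaw":0},
    {"translation":[0,0.4,-0.04],"delta_rot":[0,0,0],"jaw":0},
    {"translation":[0,0.8,-0.05],"delta_rot":[0,0,0],"jaw":0},
    {"translation":[0,1.2,-0.05],"delta_rot":[0,0,0],"jaw":0},
    {"translation":[0,1.55,-0.05],"delta_rot":[0,0,0],"jaw":0},
    {"translation":[0,1.75,-0.05],"delta_rot":[0,0,0],"jaw":0},
    {"translation":[0,1.85,-0.05],"delta_rot":[0,0,0],"jaw":0},
    {"translation":[0,1.85,-0.05],"delta_rot":[0,0,0],"jaw":0},
  ],
)

```text
time: 11.7
tool_pos: [0.5691, 0.015, 0.114]
tool_rot: [0.001, 0.992, 0.125, -0.0]
contact_force: [-4.5, -0.1, 7.7]
gripper_width: -0.003
grasp_force: 3.5
```

send_rows(
  steps=[
    {"translation":[0,0,0],"delta_rot":[0,0,0],"jaw":0},
    {"translation":[0,0,-0.05],"delta_rot":[0,0,0],"jaw":0},
    {"translation":[0,0,-0.1],"delta_rot":[0,0,0],"jaw":0},
    {"translation":[0,0,-0.2],"delta_rot":[0,0,0],"jaw":0},
    {"translation":[0,0,-0.5],"delta_rot":[0,0,0],"jaw":0},
    {"translation":[0,0,-1],"delta_rot":[0,0,0],"jaw":0},
    {"translation":[0,0,-1.5],"delta_rot":[0,0,0],"jaw":0},
    {"translation":[0,0,-2],"delta_rot":[0,0,0],"jaw":0},
  ],
)

```text
time: 12.5
tool_pos: [0.569, 0.0159, 0.1332]
tool_rot: [0.0, 0.992, 0.126, 0.0]
contact_force: [-0.3, 0.0, -1.1]
gripper_width: 0.001
grasp_force: 0.0
```

```bash
python3 -c "
from can import *
go(.535,.1506,.114,.25)
where((.598,.02),.255);where((.598,.02),.255);where((.598,.02),.255)"
```

```text
t 12.5 p [0.569  0.0159 0.1332] yaw 0.252 f [-0.29  0.05 -1.08] cm [  0.07 -13.9    1.92] [ 0.    -0.     0.002]
scene can [0.5972 0.0198] th 0.25 L 0.099 rms 0.0014 799 fix x,y mm -1.8 0.1
scene can [0.5976 0.0198] th 0.251 L 0.098 rms 0.0015 809 fix x,y mm -1.4 0.1
scene can [0.5971 0.0197] th 0.251 L 0.098 rms 0.0015 802 fix x,y mm -1.9 0.1
```

send_rows(
  steps=[
    {"translation":[0,0,-2],"delta_rot":[0,0,0],"jaw":0},
    {"translation":[0,0,-5.5],"delta_rot":[0,0,0.01],"jaw":2},
    {"translation":[0,0,-9.5],"delta_rot":[0,0,0.02],"jaw":4},
    {"translation":[0,0,-13.5],"delta_rot":[0,0,0.03],"jaw":6},
    {"translation":[0,0,-17.5],"delta_rot":[0,0,0.04],"jaw":8.5},
    {"translation":[0,0,-21.5],"delta_rot":[0,0,0.047],"jaw":8.5},
    {"translation":[0,0,-24.5],"delta_rot":[0,0,0.047],"jaw":8.5},
    {"translation":[0,0,-25.5],"delta_rot":[0,0,0.047],"jaw":8.5},
  ],
)

```text
time: 13.45
tool_pos: [0.5697, 0.0157, 0.3923]
tool_rot: [0.001, 0.995, 0.102, 0.003]
contact_force: [-0.2, 0.8, -0.3]
gripper_width: 0.996
grasp_force: 0.0
```

```bash
python3 -c "
from can import *
where((.598,.02),.255)
g=grab_frame('scene'); C=cloud(g); im=g['pixels'].astype(int)
near=np.hypot(C[...,0]-.66,C[...,1]-.033)<.03
P=C[near&(C[...,2]>.30)&(C[...,2]<.35)&(im.max(2)<60)]
s=least_squares(lambda q:np.linalg.norm(P-q,axis=1)-.016,P.mean(0)-[0,0,.01],loss='soft_l1',f_scale=.002); print('knob',s.x,len(P),abs(s.fun).mean())
go(.660,.0325,.390,.204)
g=grab_frame('top'); g2=grab_frame('scene')
cv2.imwrite('pics/c3.png',np.hstack([cv2.resize(x['pixels'][90:250,150:330] if i==0 else x['pixels'][60:260,130:355],(400,400)) for i,x in enumerate((g,g2))]))
"
```

```text
scene can [0.5967 0.0196] th 0.248 L 0.099 rms 0.0015 819 fix x,y mm -2.4 0.1
knob [0.66069102 0.03270894 0.32781865] 195 0.0010317147794337341
t 13.55 p [0.5693 0.0158 0.3891] yaw 0.205 f [-0.29 -0.28  0.35] cm [ 9.22  0.21 -0.07] [ 0.001 -0.003  0.001]
```

View pics/c3.png

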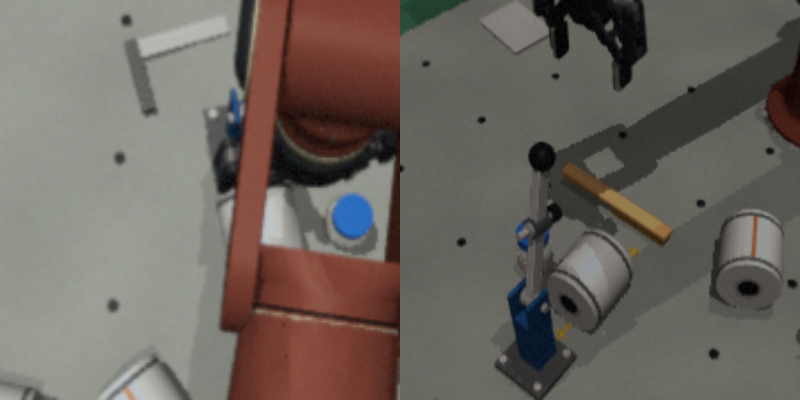

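The left crop shows the can lying on the line and the jar beside it. The right crop shows the ball at crop (541,156) with the open jaws behind and above it. Now I'll move over the ball and down.

send_rows(
  steps=[
    {"translation":[2,0.1,0],"delta_rot":[0,0,0],"jaw":8.5},
    {"translation":[5,0.2,0],"delta_rot":[0,0,0],"jaw":8.5},
    {"translation":[8,0.2,0],"delta_rot":[0,0,0],"jaw":8.5},
    {"translation":[9.2,0.2,0],"delta_rot":[0,0,0],"jaw":8.5},
    {"translation":[9.2,0.2,1],"delta_rot":[0,0,0],"jaw":8.5},
    {"translation":[9.2,0.2,3],"delta_rot":[0,0,0],"jaw":8.5},
    {"translation":[9.2,0.2,5],"delta_rot":[0,0,0],"jaw":8.5},
    {"translation":[9.2,0.2,6],"delta_rot":[0,0,0],"jaw":8.5},
  ],
)

```text
time: 14.45
tool_pos: [0.6572, 0.0325, 0.3238]
tool_rot: [-0.0, 0.995, 0.102, -0.003]
contact_force: [-0.4, 0.2, 0.1]
gripper_width: 0.996
grasp_force: 0.0
```

```bash
python3 -c "
from can import *
go(.6605,.0326,.323,.204)"
```

```text
t 14.45 p [0.6572 0.0325 0.3238] yaw 0.205 f [-0.43  0.15  0.06] cm [0.32 0.05 0.08] [-0.001  0.005  0.001]
```

send_rows(
  steps=[
    {"translation":[0.1,0,0],"delta_rot":[0,0,0],"jaw":8},
    {"translation":[0.1,0,0],"delta_rot":[0,0,0],"jaw":6},
    {"translation":[0.1,0,0],"delta_rot":[0,0,0],"jaw":5},
    {"translation":[0.1,0,0],"delta_rot":[0,0,0],"jaw":4},
    {"translation":[0.1,0,0],"delta_rot":[0,0,0],"jaw":3.6},
    {"translation":[0.1,0,0],"delta_rot":[0,0,0],"jaw":3.2},
    {"translation":[0.1,0,0],"delta_rot":[0,0,0],"jaw":3.0},
    {"translation":[0.1,0,0],"delta_rot":[0,0,0],"jaw":2.8},
  ],
)

```text
time: 15.25
tool_pos: [0.6606, 0.0322, 0.329]
tool_rot: [0.001, 0.995, 0.102, 0.001]
contact_force: [-0.3, -2.1, 4.2]
gripper_width: 0.343
grasp_force: 56.0
```

```bash
python3 -c "
from can import *
go(.6605,.0326,.323,.204); print(state()['gripper_width']*85.4)
where((.598,.02),.255)"
```

```text
t 15.25 p [0.6606 0.0322 0.329 ] yaw 0.204 f [-0.27 -2.05  4.22] cm [-0.01 -0.04  0.6 ] [ 0.002 -0.002  0.   ]
29.277309445085663
scene can [0.5968 0.0195] th 0.256 L 0.1 rms 0.0014 814 fix x,y mm -2.2 -0.1
```

Opening is 29.3 mm on a 32 mm ball, so the grip is about 6 mm too high. I'll re-grip lower.

send_rows(
  steps=[
    {"translation":[0,0,0],"delta_rot":[0,0,0],"jaw":4.5},
    {"translation":[0,0,0],"delta_rot":[0,0,0],"jaw":4.5},
    {"translation":[0,0,0.3],"delta_rot":[0,0,0],"jaw":4.5},
    {"translation":[0,0,0.6],"delta_rot":[0,0,0],"jaw":4.5},
    {"translation":[0,0,0.6],"delta_rot":[0,0,0],"jaw":4},
    {"translation":[0,0,0.6],"delta_rot":[0,0,0],"jaw":3.4},
    {"translation":[0,0,0.6],"delta_rot":[0,0,0],"jaw":2.8},
    {"translation":[0,0,0.6],"delta_rot":[0,0,0],"jaw":2.8},
  ],
)

```text
time: 16.1
tool_pos: [0.6603, 0.0321, 0.3218]
tool_rot: [0.001, 0.995, 0.102, -0.0]
contact_force: [0.2, -2.8, -0.3]
gripper_width: 0.343
grasp_force: 59.1
```

```bash
python3 -c "
from can import *
go(.6605,.0326,.323,.204); print(state()['gripper_width']*85.4)
s,p,R=pose()
u=np.array([np.cos(TH),np.sin(TH)])
x0=(p[:2]-F)@u; z0=p[2]+.005; phi=np.arctan2(z0-.13,.115-x0); print(x0,z0,phi,np.hypot(z0-.13,.115-x0))
for ph in np.arange(1.3,.0,-.05): print(round(ph,2),round(((.115-.205*np.cos(ph))-(.115-.205*np.cos(phi)))*100,2),round(-(.205*(np.sin(ph)-np.sin(phi)))*100,2))
"
```

```text
t 16.1 p [0.6603 0.0321 0.3218] yaw 0.204 f [ 0.2  -2.83 -0.32] cm [ 0.03 -0.04 -0.12] [0.001 0.    0.   ]
29.319657005797616
0.0625093582474965 0.32675569124752574 1.310087377139056 0.20363710248842506
1.3 -0.2 0.05
1.25 -1.18 0.35
1.2 -2.14 0.7
1.15 -3.09 1.1
1.1 -4.01 1.54
1.05 -4.92 2.03
1.0 -5.79 2.56
0.95 -6.64 3.13
0.9 -7.46 3.75
0.85 -8.25 4.41
0.8 -9.0 5.1
0.75 -9.72 5.83
0.7 -10.4 6.6
0.65 -11.04 7.4
0.6 -11.64 8.23
0.55 -12.19 9.09
0.5 -12.71 9.98
0.45 -13.17 10.89
0.4 -13.6 11.82
0.35 -13.97 12.78
0.3 -14.3 13.75
0.25 -14.58 14.74
0.2 -14.81 15.73
0.15 -14.99 16.74
0.1 -15.11 17.76
0.05 -15.19 18.78
```

send_rows(
  steps=[
    {"translation":[-0.5,0,0.14],"delta_rot":[0,0,0],"jaw":2.8},
    {"translation":[-1.18,0,0.35],"delta_rot":[0,0,0],"jaw":2.8},
    {"translation":[-2.14,0,0.7],"delta_rot":[0,0,0],"jaw":2.8},
    {"translation":[-3.09,0,1.1],"delta_rot":[0,0,0],"jaw":2.8},
    {"translation":[-4.01,0,1.54],"delta_rot":[0,0,0],"jaw":2.8},
    {"translation":[-4.92,0,2.03],"delta_rot":[0,0,0],"jaw":2.8},
    {"translation":[-5.79,0,2.56],"delta_rot":[0,0,0],"jaw":2.8},
    {"translation":[-6.3,0,2.88],"delta_rot":[0,0,0],"jaw":2.8},
  ],
)

```text
time: 16.9
tool_pos: [0.5978, 0.0192, 0.2958]
tool_rot: [0.001, 0.995, 0.103, 0.001]
contact_force: [-2.0, -4.4, 10.9]
gripper_width: 0.344
grasp_force: 62.1
```

```bash
cat > arc.py <<'E'
from can import *
def arc(phis):
    s,p,R=pose(); u=np.array([np.cos(TH),np.sin(TH)])
    x0=(p[:2]-F)@u; z0=p[2]+.005; phi=np.arctan2(z0-.13,.115-x0)
    go(*p,.204); print('phi',phi.round(3),'r',np.hypot(z0-.13,.115-x0).round(4),'w',s['gripper_width']*85.4)
    for ph in phis: print(round(ph,2),round((-(.205*np.cos(ph))+.205*np.cos(phi))*100,2),round(-(.205*(np.sin(ph)-np.sin(phi)))*100,2))
E
python3 -c "
from arc import *
arc([.9,.85,.8,.75,.7,.65,.6,.55,.5])
where((.598,.02),.255)"
```

```text
t 16.9 p [0.5978 0.0192 0.2958] yaw 0.207 f [-1.99 -4.37 10.9 ] cm [0. 0. 0.] [ 0.003 -0.002  0.003]
phi 0.973 r 0.2067 w 29.366354883860378
0.9 -1.21 0.89
0.85 -1.99 1.54
0.8 -2.74 2.24
0.75 -3.46 2.97
0.7 -4.14 3.74
0.65 -4.78 4.54
0.6 -5.38 5.37
0.55 -5.94 6.23
0.5 -6.45 7.12
scene can [0.5969 0.0196] th 0.251 L 0.099 rms 0.0015 815 fix x,y mm -2.1 0.0
```

send_rows(
  steps=[
    {"translation":[-0.6,0,0.35],"delta_rot":[0,0,0],"jaw":2.8},
    {"translation":[-1.21,0,0.8],"delta_rot":[0,0,0],"jaw":2.8},
    {"translation":[-1.99,0,1.45],"delta_rot":[0,0,0],"jaw":2.8},
    {"translation":[-2.74,0,2.14],"delta_rot":[0,0,0],"jaw":2.8},
    {"translation":[-3.46,0,2.87],"delta_rot":[0,0,0],"jaw":2.8},
    {"translation":[-4.14,0,3.64],"delta_rot":[0,0,0],"jaw":2.8},
    {"translation":[-4.78,0,4.44],"delta_rot":[0,0,0],"jaw":2.8},
    {"translation":[-5.1,0,4.85],"delta_rot":[0,0,0],"jaw":2.8},
  ],
)

```text
time: 17.75
tool_pos: [0.5472, 0.0088, 0.2462]
tool_rot: [0.001, 0.995, 0.102, -0.0]
contact_force: [3.2, -2.2, 2.3]
gripper_width: 0.344
grasp_force: 72.9
```

```bash
python3 -c "
from arc import *
arc([.6,.55,.5,.45,.4,.35,.3,.25,.2])"
```

```text
t 17.75 p [0.5472 0.0088 0.2462] yaw 0.204 f [ 3.24 -2.21  2.28] cm [0. 0. 0.] [0.002 0.001 0.   ]
phi 0.625 r 0.2072 w 29.384696523767726
0.6 -0.29 0.42
0.55 -0.85 1.28
0.5 -1.36 2.17
0.45 -1.83 3.08
0.4 -2.26 4.01
0.35 -2.63 4.96
0.3 -2.96 5.94
0.25 -3.24 6.92
0.2 -3.47 7.92
```

send_rows(
  steps=[
    {"translation":[-0.2,0,0.42],"delta_rot":[0,0,0],"jaw":2.8},
    {"translation":[-0.7,0,1.28],"delta_rot":[0,0,0],"jaw":2.8},
    {"translation":[-1.2,0,2.17],"delta_rot":[0,0,0],"jaw":2.8},
    {"translation":[-1.67,0,3.08],"delta_rot":[0,0,0],"jaw":2.8},
    {"translation":[-2.1,0,4.01],"delta_rot":[0,0,0],"jaw":2.8},
    {"translation":[-2.47,0,4.96],"delta_rot":[0,0,0],"jaw":2.8},
    {"translation":[-2.8,0,5.94],"delta_rot":[0,0,0],"jaw":2.8},
    {"translation":[-2.95,0,6.4],"delta_rot":[0,0,0],"jaw":2.8},
  ],
)

```text
time: 18.55
tool_pos: [0.5178, 0.0028, 0.1786]
tool_rot: [0.001, 0.995, 0.102, -0.002]
contact_force: [-3.0, -7.1, 5.3]
gripper_width: 0.34
grasp_force: 77.4
```

```bash
python3 -c "
from arc import *
arc([.25,.2,.15,.12,.1,.08,.06,.04,.02,0])
where((.598,.02),.255)"
```

```text
t 18.55 p [0.5178 0.0028 0.1786] yaw 0.204 f [-3.02 -7.05  5.31] cm [0. 0. 0.] [0.001 0.004 0.   ]
phi 0.265 r 0.2051 w 29.07634338177049
0.25 -0.08 0.29
0.2 -0.3 1.29
0.15 -0.48 2.3
0.12 -0.57 2.91
0.1 -0.61 3.32
0.08 -0.65 3.72
0.06 -0.68 4.13
0.04 -0.7 4.54
0.02 -0.71 4.95
0 -0.71 5.36
scene can [0.5967 0.0196] th 0.253 L 0.099 rms 0.0015 737 fix x,y mm -2.3 0.1
```

send_rows(
  steps=[
    {"translation":[-0.08,0.05,0.3],"delta_rot":[0,0,0],"jaw":2.8},
    {"translation":[-0.2,0.1,0.8],"delta_rot":[0,0,0],"jaw":2.8},
    {"translation":[-0.3,0.1,1.3],"delta_rot":[0,0,0],"jaw":2.8},
    {"translation":[-0.4,0.1,1.8],"delta_rot":[0,0,0],"jaw":2.8},
    {"translation":[-0.48,0.1,2.2],"delta_rot":[0,0,0],"jaw":2.8},
    {"translation":[-0.52,0.1,2.5],"delta_rot":[0,0,0],"jaw":2.8},
    {"translation":[-0.54,0.1,2.6],"delta_rot":[0,0,0],"jaw":2.8},
    {"translation":[-0.54,0.1,2.6],"delta_rot":[0,0,0],"jaw":2.8},
  ],
)

```text
time: 19.4
tool_pos: [0.5109, 0.0014, 0.1521]
tool_rot: [0.0, 0.994, 0.105, -0.005]
contact_force: [-8.9, -2.2, 2.5]
gripper_width: 0.341
grasp_force: 75.5
```

```bash
python3 -c "
from arc import *
arc([.15,.12,.1,.08,.06,.04,.02,0])"
```

```text
t 19.4 p [0.5109 0.0014 0.1521] yaw 0.211 f [-8.91 -2.17  2.51] cm [0. 0. 0.] [-0.     0.011  0.007]
phi 0.132 r 0.2068 w 29.1226572101623
0.15 0.05 -0.37
0.12 -0.03 0.24
0.1 -0.08 0.64
0.08 -0.11 1.05
0.06 -0.14 1.46
0.04 -0.16 1.87
0.02 -0.17 2.28
0 -0.18 2.69
```

Swing is at about 0.13 rad. The grip carries side strain, so I'll let go here and press the ball from above with shut fingers, which gives a cleaner force reading.

send_rows(
  steps=[
    {"translation":[0,0,0],"delta_rot":[0,0,0],"jaw":4},
    {"translation":[0,0,0],"delta_rot":[0,0,0],"jaw":5.5},
    {"translation":[0,0,0],"delta_rot":[0,0,0],"jaw":6},
    {"translation":[0,0,-1],"delta_rot":[0,0,0],"jaw":6},
    {"translation":[0,0,-3],"delta_rot":[0,0,0],"jaw":6},
    {"translation":[0,0,-5],"delta_rot":[0,0,0],"jaw":4},
    {"translation":[0,0,-6],"delta_rot":[0,0,0],"jaw":2},
    {"translation":[0,0,-6],"delta_rot":[0,0,0],"jaw":0},
  ],
)

```text
time: 20.2
tool_pos: [0.5159, 0.0014, 0.217]
tool_rot: [0.001, 0.995, 0.102, 0.002]
contact_force: [-0.2, -1.3, -0.0]
gripper_width: 0.195
grasp_force: 0.0
```

```bash
python3 -c "
from arc import *
where((.598,.02),.255)
g=load('scene'); C=cloud(g); im=g['pixels'].astype(int)
near=np.hypot(C[...,0]-.512,C[...,1]-.001)<.03
P=C[near&(C[...,2]>.135)&(C[...,2]<.176)&(im.max(2)<60)]
s=least_squares(lambda q:np.linalg.norm(P-q,axis=1)-.016,P.mean(0)-[0,0,.01],loss='soft_l1',f_scale=.002); q=s.x;print('knob',q,len(P),abs(s.fun).mean())
go(q[0],q[1],q[2]+.016+.014+.005,.204)
cv2.imwrite('pics/c4.png',cv2.resize(g['pixels'][100:270,160:340],None,fx=3,fy=3))
"
```

```text
scene can [0.5964 0.0194] th 0.257 L 0.1 rms 0.0015 668 fix x,y mm -2.7 -0.1
knob [0.51201246 0.00121356 0.17019993] 27 0.001032019891631383
t 20.25 p [0.5151 0.0015 0.2153] yaw 0.205 f [-0.11 -0.49 -0.58] cm [-0.31 -0.04  1.01] [ 0.001 -0.002  0.001]
```

View pics/c4.png

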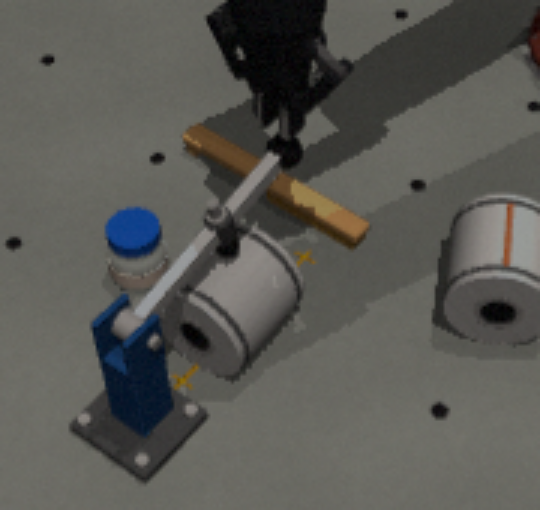

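The picture shows the ball at crop (285,152) just under the shut fingers. The bar is nearly level, with the pad at crop (228,240) just over the can, which hasn't moved.

send_rows(
  steps=[
    {"translation":[-0.1,0,0],"delta_rot":[0,0,0],"jaw":0},
    {"translation":[-0.25,0,0],"delta_rot":[0,0,0],"jaw":0},
    {"translation":[-0.25,0,0.4],"delta_rot":[0,0,0],"jaw":0},
    {"translation":[-0.25,0,0.7],"delta_rot":[0,0,0],"jaw":0},
    {"translation":[-0.25,0,0.9],"delta_rot":[0,0,0],"jaw":0},
    {"translation":[-0.25,0,1.1],"delta_rot":[0,0,0],"jaw":0},
    {"translation":[-0.25,0,1.2],"delta_rot":[0,0,0],"jaw":0},
    {"translation":[-0.25,0,1.2],"delta_rot":[0,0,0],"jaw":0},
  ],
)

```text
time: 21.05
tool_pos: [0.5122, 0.001, 0.2023]
tool_rot: [-0.0, 0.995, 0.102, -0.0]
contact_force: [-0.3, -0.4, -0.5]
gripper_width: 0.0
grasp_force: 0.0
```

```bash
python3 -c "
from arc import *
go(.5125,.0015,.19,.204)"
```

```text
t 21.05 p [0.5122 0.001  0.2023] yaw 0.205 f [-0.34 -0.4  -0.53] cm [ 0.04 -0.04  1.23] [-0.     0.     0.001]
```

send_rows(
  steps=[
    {"translation":[0,0,0.2],"delta_rot":[0,0,0],"jaw":0},
    {"translation":[0,0,0.4],"delta_rot":[0,0,0],"jaw":0},
    {"translation":[0,0,0.6],"delta_rot":[0,0,0],"jaw":0},
    {"translation":[0,0,0.8],"delta_rot":[0,0,0],"jaw":0},
    {"translation":[0,0,1.0],"delta_rot":[0,0,0],"jaw":0},
    {"translation":[0,0,1.1],"delta_rot":[0,0,0],"jaw":0},
    {"translation":[0,0,1.2],"delta_rot":[0,0,0],"jaw":0},
    {"translation":[0,0,1.2],"delta_rot":[0,0,0],"jaw":0},
  ],
)

```text
time: 21.85
tool_pos: [0.5123, 0.001, 0.1902]
tool_rot: [-0.0, 0.995, 0.102, -0.0]
contact_force: [0.2, 0.5, -0.4]
gripper_width: 0.005
grasp_force: 0.1
```

send_rows(
  steps=[
    {"translation":[0,0,0.1],"delta_rot":[0,0,0],"jaw":0},
    {"translation":[0,0,0.2],"delta_rot":[0,0,0],"jaw":0},
    {"translation":[0,0,0.3],"delta_rot":[0,0,0],"jaw":0},
    {"translation":[0,0,0.4],"delta_rot":[0,0,0],"jaw":0},
    {"translation":[0,0,0.4],"delta_rot":[0,0,0],"jaw":0},
    {"translation":[0,0,0.4],"delta_rot":[0,0,0],"jaw":0},
    {"translation":[0,0,0.4],"delta_rot":[0,0,0],"jaw":0},
    {"translation":[0,0,0.4],"delta_rot":[0,0,0],"jaw":0},
  ],
)

```text
time: 22.65
tool_pos: [0.5123, 0.001, 0.1863]
tool_rot: [-0.0, 0.995, 0.102, 0.0]
contact_force: [0.3, -1.5, -0.1]
gripper_width: -0.001
grasp_force: 0.0
```

send_rows(
  steps=[
    {"translation":[0,0,0.1],"delta_rot":[0,0,0],"jaw":0},
    {"translation":[0,0,0.2],"delta_rot":[0,0,0],"jaw":0},
    {"translation":[0,0,0.3],"delta_rot":[0,0,0],"jaw":0},
    {"translation":[0,0,0.4],"delta_rot":[0,0,0],"jaw":0},
    {"translation":[0,0,0.5],"delta_rot":[0,0,0],"jaw":0},
    {"translation":[0,0,0.5],"delta_rot":[0,0,0],"jaw":0},
    {"translation":[0,0,0.5],"delta_rot":[0,0,0],"jaw":0},
    {"translation":[0,0,0.5],"delta_rot":[0,0,0],"jaw":0},
  ],
)

```text
time: 23.45
tool_pos: [0.5123, 0.0011, 0.1813]
tool_rot: [-0.0, 0.995, 0.102, 0.0]
contact_force: [0.8, -0.6, 1.0]
gripper_width: -0.0
grasp_force: 0.0
```

```bash
python3 -c "
from arc import *
go(.5125,.0015,.19,.204)"
```

```text
t 23.45 p [0.5123 0.0011 0.1813] yaw 0.205 f [ 0.81 -0.6   0.96] cm [ 0.03 -0.04 -0.87] [-0.    -0.     0.001]
```

send_rows(
  steps=[
    {"translation":[0,0,0.1],"delta_rot":[0,0,0],"jaw":0},
    {"translation":[0,0,0.2],"delta_rot":[0,0,0],"jaw":0},
    {"translation":[0,0,0.3],"delta_rot":[0,0,0],"jaw":0},
    {"translation":[0,0,0.4],"delta_rot":[0,0,0],"jaw":0},
    {"translation":[0,0,0.4],"delta_rot":[0,0,0],"jaw":0},
    {"translation":[0,0,0.4],"delta_rot":[0,0,0],"jaw":0},
    {"translation":[0,0,0.4],"delta_rot":[0,0,0],"jaw":0},
    {"translation":[0,0,0.4],"delta_rot":[0,0,0],"jaw":0},
  ],
)

```text
time: 24.25
tool_pos: [0.5123, 0.001, 0.1773]
tool_rot: [-0.0, 0.995, 0.102, 0.0]
contact_force: [-0.5, -0.4, 0.9]
gripper_width: -0.0
grasp_force: 0.0
```

```bash
python3 -c "
from arc import *
s=state(); print(s['contact_force'],s['tool_pos'])
where((.598,.02),.255)
g=load('scene'); C=cloud(g); im=g['pixels'].astype(int)
near=np.hypot(C[...,0]-.512,C[...,1]-.001)<.03
m=near&(C[...,2]>.12)&(C[...,2]<.2)&(im.max(2)<60)
print(np.percentile(C[m],[2,25,50,75,98],axis=0).round(3).tolist(),m.sum())
u=proj(g,[.512,.001,.155])[0].astype(int);print(u)
cv2.imwrite('pics/c5.png',cv2.resize(g['pixels'][u[1]-40:u[1]+60,u[0]-70:u[0]+30],None,fx=6,fy=6,interpolation=cv2.INTER_CUBIC))
"
```

```text
[-0.52778254 -0.43811022  0.88807801] [0.51226044 0.00102416 0.177322  ]
scene can [0.5964 0.019 ] th 0.254 L 0.1 rms 0.0026 640 fix x,y mm -2.7 -0.5
[[0.499, -0.008, 0.144], [0.513, 0.006, 0.156], [0.518, 0.011, 0.172], [0.522, 0.014, 0.185], [0.525, 0.017, 0.197]] 150
[254 154]
```

View pics/c5.png

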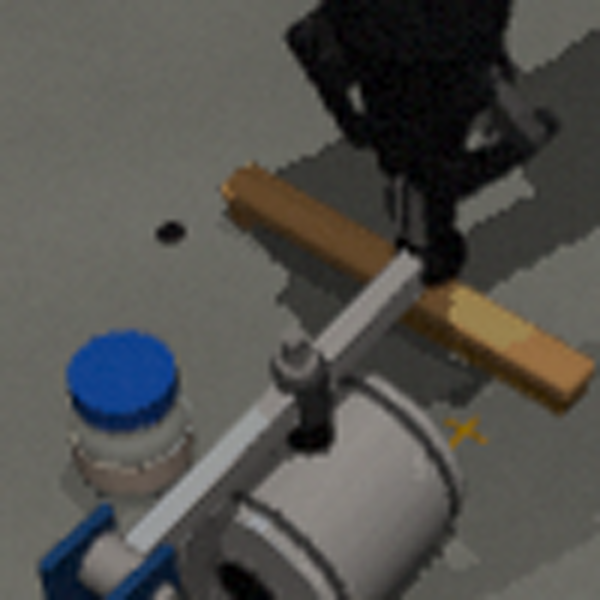

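```bash
python3 -c "
from arc import *
g=load('scene'); im=g['pixels'].astype(int); C=cloud(g)
for z in (.14,.15,.16): print(pt(g,258.2,156.5,z), proj(g,[.5128,.0022,z]))
sub=im[146:168,246:270].max(2); print(sub); print((C[146:168,246:270,2]*1000).round(0).astype(int))
go(.5125,.0015,.19,.204)"
```

```text
[0.50021443 0.00365411 0.14      ] [[254.26755464 158.46096468]]
[0.5064858  0.01093922 0.15      ] [[254.22192848 155.84111771]]
[0.51275718 0.01822433 0.16      ] [[254.17564075 153.18296516]]
[[ 57  57  30  25  55  23  37  45  24   5  14  15  11   9  19  24  47  72
  102 101 101 104 103 100]
 [ 58  57  34  26  55  23  46  49  31   9   9   1  13  12  49  71 101 102
  102 103 104 103 104  94]
 [ 58  57  34  28  57  22  43  55  34  12  10  13   8  22  83 104 102 103
  103 101 103  97  94  57]
 [ 57  55  47  27  58  27  46  56  31  11  10  10  11  20  83 103 103 104
  103  96  93  55  58  56]
 [ 56  58  57  33  53  20  43  56  33  16   9   5   6  26  85 104 103  98
   94  56  57  57  58  55]
 [ 56  59  56  56  56  21  44  53  46  14  12  10   9  40  98 102  95  55
   57  54  59  56  56  56]
 [ 65  60  57  56  51  30  48  56  44  14  10  15   8  15  53  95  57  57
   56  57  56  60  59  57]
 [ 89  71  65  58  29  32  44  57  47  17   9   3   8   5   8  53  55  55
   58  58  58  59  57  57]
 [ 94  96  83  59   2   5  32  54  52  24   9   7   3   8   7  33  57  55
   56  57  58  54  60  
[... 12251 characters left out ...]
    26]
 [                 149                  144                  139
                   139                   -1                    3
                     4                    7                   13
                    18                   18                   23
                    23                   25                   24
                    23                   27                   25
                    26                   26                   28
                    25                   26                   27]]
t 24.3 p [0.5123 0.001  0.1773] yaw 0.205 f [-0.47 -0.29 -0.49] cm [ 0.03 -0.04 -1.27] [-0.    -0.     0.001]<string>:5: RuntimeWarning: invalid value encountered in cast
```

```bash
python3 -c "
from arc import *
g=load('scene'); im=g['pixels'].astype(int); C=cloud(g)
m=np.zeros(im.shape[:2],bool); m[155:162,252:263]=1
m&=(im.max(2)<40)&(C[...,2]>.13)&(C[...,2]<.1615)
P=C[m]
s=least_squares(lambda q:np.linalg.norm(P-q,axis=1)-.016,P.mean(0)-[0,0,.01],loss='soft_l1',f_scale=.002); q=s.x;print('knob',q,len(P),abs(s.fun).mean())
# bar top: bright-ish points along arm
u=np.array([np.cos(TH),np.sin(TH)]); d=C[...,:2]-F; X=d@u; Y=-d[...,0]*u[1]+d[...,1]*u[0]
for x in (-.07,-.06,-.05,-.03,.03,.04,.05,.07): 
    k=(abs(X-x)<.006)&(abs(Y)<.012)&(C[...,2]>.11)&(C[...,2]<.19); print(x,k.sum(),np.nanpercentile(C[k][:,2],[50,90]).round(4) if k.sum() else '', np.median(Y[k]).round(4) if k.sum() else '')
"
```

```text
knob [0.50884987 0.00090316 0.14795895] 44 0.0009516888400299437
-0.07 32 [0.1529 0.1566] 0.005
-0.06 29 [0.1528 0.1553] 0.0049
-0.05 32 [0.1513 0.1535] 0.0053
-0.03 34 [0.1487 0.1515] 0.0053
0.03 36 [0.1443 0.1467] 0.0049
0.04 39 [0.1437 0.1465] 0.0049
0.05 36 [0.142  0.1449] 0.0048
0.07 38 [0.141  0.1441] 0.0053
```

Arm is at about 0.085 rad, with the ball top around 0.164 m, just under the fingertips. I'll keep pressing in small steps.

send_rows(
  steps=[
    {"translation":[-0.1,0,0.1],"delta_rot":[0,0,0],"jaw":0},
    {"translation":[-0.1,0,0.2],"delta_rot":[0,0,0],"jaw":0},
    {"translation":[-0.1,0,0.3],"delta_rot":[0,0,0],"jaw":0},
    {"translation":[-0.1,0,0.4],"delta_rot":[0,0,0],"jaw":0},
    {"translation":[-0.1,0,0.5],"delta_rot":[0,0,0],"jaw":0},
    {"translation":[-0.1,0,0.5],"delta_rot":[0,0,0],"jaw":0},
    {"translation":[-0.1,0,0.5],"delta_rot":[0,0,0],"jaw":0},
    {"translation":[-0.1,0,0.5],"delta_rot":[0,0,0],"jaw":0},
  ],
)

```text
time: 25.1
tool_pos: [0.5112, 0.0008, 0.1723]
tool_rot: [0.0, 0.995, 0.102, -0.0]
contact_force: [-0.7, -0.0, 1.6]
gripper_width: 0.001
grasp_force: 0.6
```

send_rows(
  steps=[
    {"translation":[0,0,0.1],"delta_rot":[0,0,0],"jaw":0},
    {"translation":[0,0,0.2],"delta_rot":[0,0,0],"jaw":0},
    {"translation":[0,0,0.3],"delta_rot":[0,0,0],"jaw":0},
    {"translation":[0,0,0.4],"delta_rot":[0,0,0],"jaw":0},
    {"translation":[0,0,0.4],"delta_rot":[0,0,0],"jaw":0},
    {"translation":[0,0,0.4],"delta_rot":[0,0,0],"jaw":0},
    {"translation":[0,0,0.4],"delta_rot":[0,0,0],"jaw":0},
    {"translation":[0,0,0.4],"delta_rot":[0,0,0],"jaw":0},
  ],
)

```text
time: 25.9
tool_pos: [0.511, 0.0007, 0.1695]
tool_rot: [0.0, 0.995, 0.102, -0.001]
contact_force: [-5.3, 0.1, 7.6]
gripper_width: -0.002
grasp_force: 4.0
```

send_rows(
  steps=[
    {"translation":[0,0,0.03],"delta_rot":[0,0,0],"jaw":0},
    {"translation":[0,0,0.05],"delta_rot":[0,0,0],"jaw":0},
    {"translation":[0,0,0.05],"delta_rot":[0,0,0],"jaw":0},
    {"translation":[0,0,0.05],"delta_rot":[0,0,0],"jaw":0},
    {"translation":[0,0,0.05],"delta_rot":[0,0,0],"jaw":0},
    {"translation":[0,0,0.05],"delta_rot":[0,0,0],"jaw":0},
    {"translation":[0,0,0.05],"delta_rot":[0,0,0],"jaw":0},
    {"translation":[0,0,0.05],"delta_rot":[0,0,0],"jaw":0},
  ],
)

```text
time: 26.7
tool_pos: [0.511, 0.0007, 0.1693]
tool_rot: [0.0, 0.995, 0.102, -0.001]
contact_force: [-7.2, -0.4, 10.1]
gripper_width: -0.004
grasp_force: 4.8
```

send_rows(
  steps=[
    {"translation":[0,0,-0.1],"delta_rot":[0,0,0],"jaw":0},
    {"translation":[0,0,-0.2],"delta_rot":[0,0,0],"jaw":0},
    {"translation":[0,0,-0.4],"delta_rot":[0,0,0],"jaw":0},
    {"translation":[0,0,-0.8],"delta_rot":[0,0,0],"jaw":0},
    {"translation":[0,0,-2],"delta_rot":[0,0,0],"jaw":0},
    {"translation":[0,0,-4],"delta_rot":[0,0,0],"jaw":0},
    {"translation":[0,0,-7],"delta_rot":[0,0,0],"jaw":0},
    {"translation":[0,0,-10],"delta_rot":[0,0,0],"jaw":0},
  ],
)

```text
time: 27.5
tool_pos: [0.5111, 0.0009, 0.2692]
tool_rot: [-0.0, 0.995, 0.102, -0.0]
contact_force: [1.0, 0.4, 0.7]
gripper_width: 0.001
grasp_force: 0.0
```

```bash
python3 -c "
from arc import *
go(.5125,.0015,.19,.204)
where((.598,.02),.255)
g=load('scene'); C=cloud(g); u=np.array([np.cos(TH),np.sin(TH)]); d=C[...,:2]-F; X=d@u; Y=-d[...,0]*u[1]+d[...,1]*u[0]
z=[]
for x in (-.07,-.06,-.05,-.03,.03,.04,.05,.07): 
    k=(abs(X-x)<.006)&(abs(Y)<.012)&(C[...,2]>.11)&(C[...,2]<.19); z.append(np.nanpercentile(C[k][:,2],90).round(4))
print(z)
im=g['pixels'].astype(int); m=(np.hypot(C[...,0]-.51,C[...,1])<.03)&(C[...,2]>.12)&(C[...,2]<.17)&(im.max(2)<40); P=C[m]
s=least_squares(lambda q:np.linalg.norm(P-q,axis=1)-.016,P.mean(0)-[0,0,.01],loss='soft_l1',f_scale=.002); print('knob',s.x,len(P))
cv2.imwrite('pics/c6.png',cv2.resize(g['pixels'][80:280,150:390],(720,600)))
"
```

```text
t 27.5 p [0.5111 0.0009 0.2692] yaw 0.205 f [1.02 0.42 0.67] cm [ 0.15 -0.03  7.92] [-0.     0.     0.001]
scene can [0.597  0.0194] th 0.251 L 0.099 rms 0.0028 634 fix x,y mm -2.1 -0.2
[np.float64(0.1504), np.float64(0.1494), np.float64(0.1492), np.float64(0.1478), np.float64(0.1447), np.float64(0.1439), np.float64(0.143), np.float64(0.1431)]
knob [0.50781196 0.00124226 0.14049536] 78
```

View pics/c6.png

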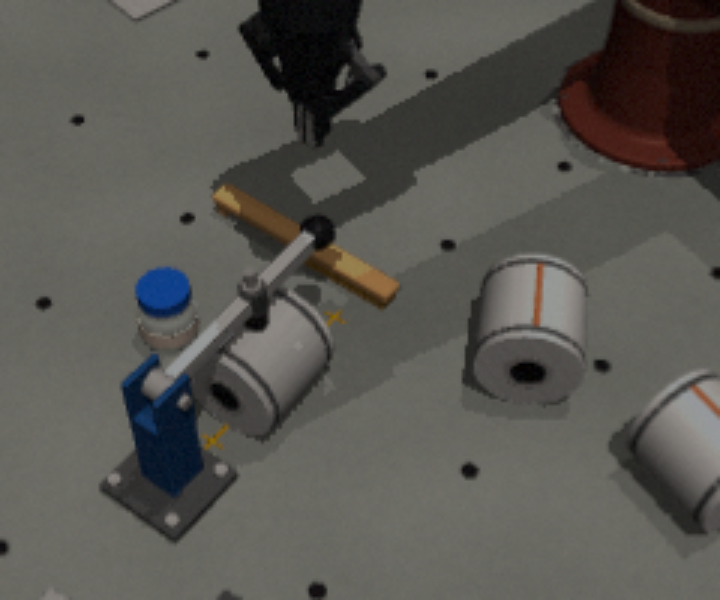

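The picture shows the pad seated on the can at crop (257,320), the bar nearly level, the ball free at crop (317,231) and the hand well clear. The can is 0.2 mm off the line. Handing in.

```bash
python3 -c "
from plant import *
print(job_done())"
```

```text
the job is handed in; nothing more can be done
None
```

I've handed the job in, but no verdict came back. At the last check the can lay still about 0.2 mm off the yellow line, and the hold-down was pressed onto it at about 0.05 rad. The ball was let go and the hand was clear of everything.

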